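# Vent the orange pressure tank through its valve

## Task

Vent the orange-banded pressure tank: unscrew the knurled lock nut on its leaning valve as far as it goes (a little under half a turn), then gently press the freed red-headed valve pin fully in, hold it in for about a second and let it spring back out. Leave the nut unscrewed, and do not disturb the blue tank's valve or the other things on the bench.

Things in the scene. Friction and masses are not known exactly. Their poses are not given: they have to be found in the camera images.
- orange: the ORANGE-banded tank to be vented: aluminium, 150 mm across, fixed to the bench; origin at the centre of its underside. The shoulder slopes from 85 mm height up to an orange filler cap at 136 mm. The valve leans out of the shoulder at its -x side. The two tanks may stand either way round (left or right), centres at least 250 mm apart.
- orange_nut_mid (a point): centre of the orange tank's brass knurled lock nut, a round nut 38 mm across, 26 mm long. z axis points outward along the valve axis, towards the pin tip; it leans 35 degrees from vertical, away from the tank. The nut's lower face is 46 mm (along the axis) above the shoulder, on a steel stem 20 mm across (25 mm just under the nut).
- orange_pin: origin: centre of the flat top of the red pin head (18 mm across, 8 mm thick) of the orange tank's valve; with the nut screwed home and the pin up it is 33 mm beyond the nut's centre (20 mm beyond its end face) on the same axis. z axis points outward along the valve axis, 35 degrees from vertical; the pin is pressed along -z.
- orange_nut (a joint): turn of the orange lock nut, rad: 0 = screwed home, grows unscrewing, counter-clockwise seen from beyond the pin tip (positive about outward z); stop at 2.8. Starts at 0 to 0.35. Friction 0.08 N m; stays where left. It climbs the pin 2.3 mm per rad; if held at one height while turned, the sprung pin sinks by as much instead, and rises again when the nut is let go.
- orange_plunge (a joint): how far the orange tank's valve pin is pressed in, m: 0 = up, 0.005 = fully in, at a stop. A spring lifts it: about 4 N at the start of the stroke, 8 N fully in. It can go in only as far as the nut has been unscrewed: the full stroke needs the nut beyond 2.2 rad.
- blue: the BLUE-banded, blue-capped tank, with the same shape and valve as the orange one; to be left alone. Origin at the centre of its underside.
- blue_nut (a joint): turn of the blue tank's lock nut, rad (0 = screwed home; starts at 0 to 0.1)
- blue_plunge (a joint): travel of the blue tank's valve pin, m (0 = up)
- reagent_mid (a point): amber glass reagent bottle with white cap, 52 mm across, 110 mm tall, standing between the two tanks; the point is its centre, half-way up. A bystander.
- beaker_mid (a point): clear plastic beaker, 68 mm across, 80 mm tall, in front of the tanks; the point is its centre, half-way up. A bystander.
- dishes_mid (a point): stack of white culture dishes, 90 mm across, 46 mm tall; the point is its centre, half-way up. A bystander.
- pipette_mid (a point): grey pipette lying on the bench, about 200 mm long, 22 mm high; the point is its centre, half-way up. A bystander.
- green_rack_mid (a point): green rack of capped tubes, 90 x 128 mm, 114 mm tall; the point is its centre, half-way up. A bystander.
- yellow_rack_mid (a point): yellow rack of capped tubes, 90 x 128 mm, 114 mm tall; the point is its centre, half-way up. A bystander.
Mind the look-alikes: they are no part of the job. Leave any brown look-alike of the orange alone.

How it is judged:
On the way, in this order (a step that is already met when the one before it is completed fails the run):
1. the orange tank's lock nut is unscrewed (beyond 2.2 rad) while its pin stands up (value of joint orange_nut above 2.2 rad and value of joint orange_plunge below 0.002 m), for 0.2 s.
2. the freed pin is pressed in (at least 4 of 5 mm) and held for at least 0.6 s (value of joint orange_plunge above 0.004 m), for 0.6 s.
At the end, for the whole second after the job is handed in: The orange tank's lock nut stays unscrewed beyond 2.2 rad, its pin has sprung back out to within 1 mm of its top, and the blue tank's nut (under 0.4 rad) and pin (within 1 mm of its top) are as they were (value of joint orange_nut above 2.2 rad and value of joint each of orange_plunge, blue_plunge below 0.001 m and value of joint blue_nut below 0.4 rad); the robot touches nothing.
It fails at once if the blue tank's nut is turned (beyond 0.4 rad) (value of joint blue_nut above 0.4 rad).
It fails at once if the orange pin is hit or pushed with more than 45 N (contact force between orange_pin_c0 and the arm above 45 N).
It fails at once if a bystander is moved by more than 30 mm (distance of any of reagent_mid, beaker_mid, dishes_mid, pipette_mid, green_rack_mid, yellow_rack_mid from where it was at the start of the episode above 0.03 m).
It also fails if it takes over 53 s, if anything falls off the work surface, if the arm or the gripper's body presses on something with over 40 N, if the wrist force passes 120 N, or if a joint passes its speed limit or range.

## Robot

A 6-joint arm with a two-finger parallel gripper is mounted at the origin on the work surface. World frame = base frame: x ahead of the robot, y to its left, z up, the work surface at z = 0. Lengths are in m, angles in rad, forces in N, time in s.
With the tool pointing down it reaches from about 0.35 to 0.925 m from the base axis. Payload 6.4 kg.
Tool frame: the origin (TCP) lies on the centre line of the jaws, within the pads' length; the fingertips stand 22 mm ahead of it and the grasp point (between the pads) lies 3 mm ahead of it (ctrl.tip_extent is the z of the fingertips in the tool frame, in m); z points along the fingers, y is the line along which they close (so a half turn about z gives the same grasp; the last joint's range is limited). The gripper opens to 94 mm and grips with 3 to 60 N. Pads are 16 mm wide; open, the fingers measure 119 mm over their backs; the gripper's body (75 mm by 177 mm) begins 78 mm behind the grasp point.
Start: joints at [1.034, 0.245, 1.558, -0, 1.339, -0.174], TCP at [0.231, 0.608, 0.227] pointing down, gripper open.
Joint ranges: [-3.13, 3.13], [-1.02, 2.26], [0.13, 2.54], [-0.95, 4.09], [0.21, 2.88], [-2.74, 2.74]. Speed limits (rad/s): [2.57, 2.57, 3.14, 3.14, 3.14, 3.14].

## Interface

Orientations are given as a unit quaternion [w, x, y, z].
In Python, from workcell import ctrl gives the robot as it stands.
- The arm moves only by the tool arm_command, never from a script. Its argument "steps" is a list that holds one entry, the list of rows, each a list of 7 numbers: the turn, a rotation vector about the tool's x, y, z in degrees, then the shift along the tool's x, y, z in mm, then the gripper's target within -1 to 1 (shut at 1, half-way at 0, fully open at -1). A call has 1 to 10 rows; each row shifts and turns the commanded pose from where the row before left it, along the tool's axes as they then stand; what a row does not reach is not made up. A row lasts 1/10 s, in which the tool goes at most 50 mm and 8.59 degrees, less where a joint would pass 70% of its speed; a pose out of reach is approached as far as the arm can. A call with a gripper value outside its range is refused whole. The fingers move at their own pace and stop on an object; the grip force is fixed at half the most. Time passes only in rows, so rows that do not move let the fingers close. It gives the time, the measured TCP pose, the force, the opening and the grip force at its end, in the units of the state.
- ctrl.get_obs(): the state, without advancing time (a new reading comes with each control period).
- ctrl.read_camera(name): name is "scene" or "top"; returns a dict with "pixels" (384x512x3 uint8, red, green, blue), "z_map" (384x512 float32, m along the optical axis (not along the pixel's ray), 0 where there is no reading), "mtx" (3x3 intrinsics, pixels), "D" ([k1, k2, p1, p2, k3] as OpenCV has them; the pictures are not rectified), "R" (3x3) and "t" (3): a world point X has camera coordinates R X + t. Camera axes: x right, y down, z forward; pixel columns grow to the right and rows downward; lengths in m; the calibration is good to about 2 mm. A picture is of the moment at which its call begins.
- ctrl.job_done(): hands the job in; it is judged then, once.
The state is a dict: "t": time; "qpos": joint angles; "qvel": joint speeds; "joint_efforts": joint torques, N m; "ee_pos": TCP position; "ee_rot": TCP orientation; "force": force on the tool from outside, world axes, zero at the start; "wrist_torque": the same for the moment, N m; "gripper_width": finger opening in m; "finger_force": force on a finger pad.
Only numpy, scipy, OpenCV 4.12 (cv2) and the standard library are available. Lean on these libraries where they do the work, as an engineer would, in place of code of your own. Each camera call takes 0.05 s, during which the arm holds its last target. There are 200 camera calls.

## Working session

There is one attempt and no reset: what is moved stays moved. The work goes in short steps, Python scripts to look and compute and a tool call to move; the robot and the scene stay as the last step left them, time stands still between calls to the robot, and variables do not carry over. Pictures are saved under pics/ and viewed, at most 10 in all, crops included, and the job is handed in when it is done.

Besides the shell and the picture viewer there is one more tool, called after "Request:" as a command line: name --argument value ..., lists and objects as JSON in quotes. arm_command: Moves the arm, as the interface text tells. Its arguments: {"type":"object","properties":{"steps":{"type":"array","items":{"type":"array","items":{"type":"array","items":{"type":"number"}}}}},"required":["steps"]}

```bash
mkdir -p pics; ls
cat > h.py <<'E'
import numpy as np, cv2
from workcell import ctrl
def cam(n):
    c=ctrl.read_camera(n); return c
def world(c):
    h,w=c["z_map"].shape
    u,v=np.meshgrid(np.arange(w),np.arange(h))
    p=cv2.undistortPoints(np.stack([u,v],-1).reshape(-1,1,2).astype(float),c["mtx"],c["D"]).reshape(h,w,2)
    z=c["z_map"][...,None]
    P=np.concatenate([p*z,z],-1)
    W=(P-c["t"])@c["R"]
    W[c["z_map"]==0]=np.nan
    return W
E
python3 - <<'E'
from h import *
a=cam("scene");b=cam("top")
np.savez("s0.npz",**a);np.savez("t0.npz",**b)
for n,c in(("scene",a),("top",b)):
    cv2.imwrite(f"pics/{n}0.png",cv2.resize(c["pixels"][...,::-1],(800,600)))
    print(n,c["mtx"][0,0],-c["R"].T@c["t"])
print(ctrl.get_obs(), ctrl.tip_extent)
E
```

```text
pics
scene 416.0644061927364 [ 0.96962503 -0.73708509  1.03741726]
top 374.2490187470989 [0.20250629 0.11248399 1.27132261]
{'t': 0.1, 'qpos': array([ 1.03390498e+00,  2.45708514e-01,  1.55884610e+00, -1.80929165e-05,
        1.33874674e+00, -1.74124481e-01]), 'qvel': array([ 0.0010074 , -0.00237536, -0.00111528,  0.00077972, -0.00115724,
        0.00036527]), 'joint_efforts': array([ 7.85849670e-05, -4.16916561e+01, -3.15526199e+01,  6.86181779e-02,
        3.10102198e-02, -5.83824249e-05]), 'ee_pos': array([0.23041596, 0.60725799, 0.22650313]), 'ee_rot': array([-2.89118982e-04,  1.80388362e-01,  9.83595094e-01, -8.03991413e-04]), 'force': array([0.59330458, 0.30879224, 0.19141974]), 'wrist_torque': array([ 0.02715768, -0.00552711, -0.02231662]), 'finger_force': 0.0, 'gripper_width': 0.09424403115065393} 0.022
```

View pics/scene0.png

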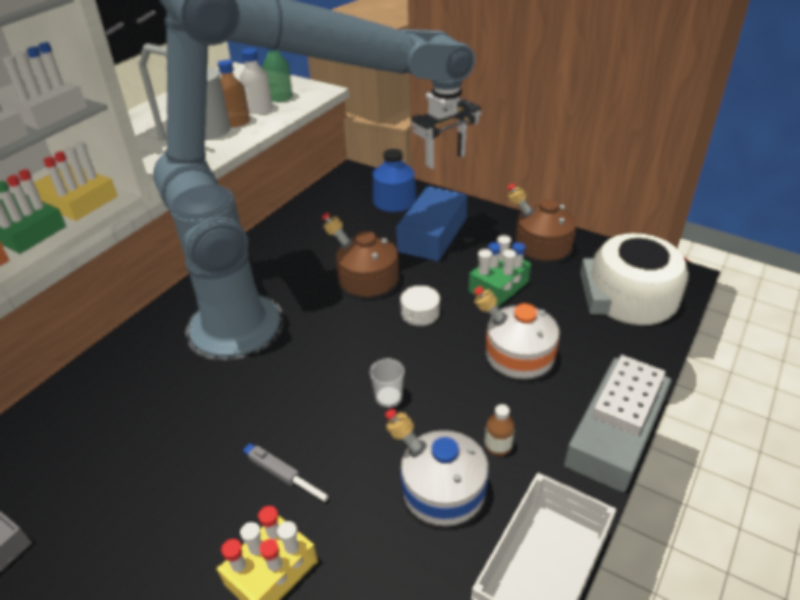

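View pics/top0.png

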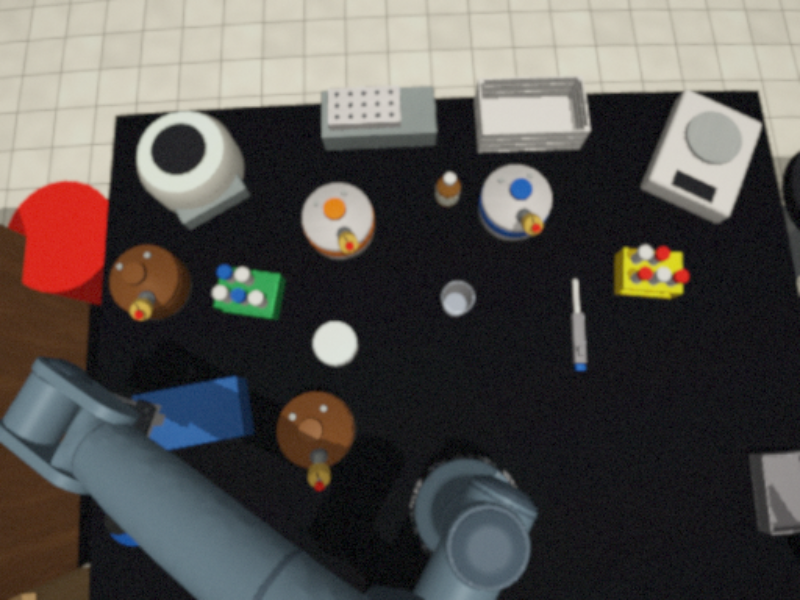

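In the scene view there are four tanks: orange-banded (522,340), blue-banded (445,475), and brown ones at (367,262) and (546,230). The orange-banded one, aluminium with an orange cap, fits the description. In the top view it is at (338,220) with its valve at (348,242). I'll confirm this in a crop and measure.

Run:
```python
from h import *
out=[]
for n,f,(x0,x1,y0,y1) in(("scene","s0",(290,370,170,250)),("top","t0",(185,265,105,185))):
    c=dict(np.load(f+".npz"));W=world(c);px=c["pixels"]
    out.append(cv2.resize(px[y0:y1,x0:x1,::-1],(400,400),interpolation=cv2.INTER_CUBIC))
    hsv=cv2.cvtColor(px,cv2.COLOR_RGB2HSV).astype(int);H,S,V=hsv[...,0],hsv[...,1],hsv[...,2]
    roi=np.zeros(H.shape,bool);roi[y0:y1,x0:x1]=1
    for nm,m in(("red",((H<5)|(H>174))&(S>150)),("orange",(H>=6)&(H<=14)&(S>170)),("brass",(H>=14)&(H<=26)&(S>90))):
        m=m&roi
        v,u=np.nonzero(m)
        w=W[m]; w=w[np.isfinite(w).all(1)]
        print(n,nm,m.sum(),"uv",u.mean(),v.mean(),"med",np.median(w,0).round(4),"min",w.min(0).round(3),"max",w.max(0).round(3))
cv2.imwrite("pics/crop1.png",np.hstack(out))
```

```text
scene red 13 uv 305.7692307692308 185.76923076923077 med [0.5344 0.2067 0.1774] min [0.527 0.198 0.173] max [0.542 0.219 0.184]
scene orange 264 uv 333.68939393939394 218.27651515151516 med [0.6368 0.1973 0.0585] min [ 0.558  0.164 -0.002] max [0.704 0.418 0.139]
scene brass 147 uv 310.0 191.96598639455783 med [0.5511 0.2104 0.1567] min [ 0.439  0.192 -0.004] max [0.572 0.388 0.178]
top red 8 uv 228.0 152.875 med [0.532  0.2124 0.1773] min [ 0.529  0.09  -0.002] max [0.703 0.217 0.18 ]
top orange 61 uv 219.672131147541 154.45901639344262 med [0.559  0.2196 0.0539] min [0.526 0.17  0.001] max [0.765 0.34  0.184]
top brass 270 uv 218.72962962962964 145.05925925925925 med [0.5667 0.2319 0.1373] min [ 0.522  0.091 -0.005] max [0.644 0.349 0.182]
```

View pics/crop1.png

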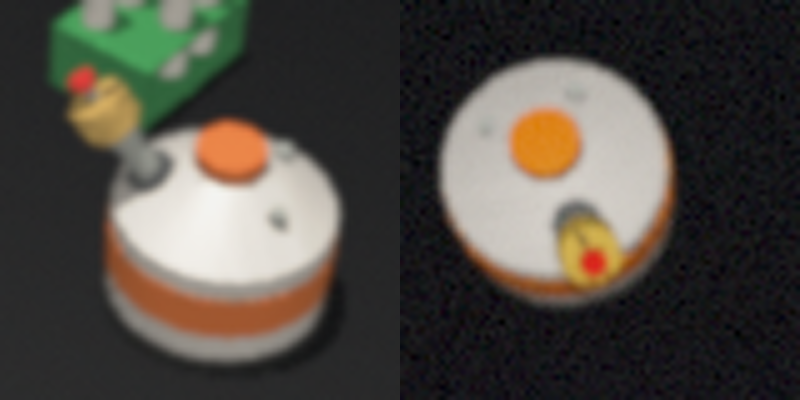

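The crop confirms it: an aluminium tank with orange band and cap, a brass nut, and a red pin at crop (82,80) on the left and (593,263) on the right. Next I'll fit the valve model to the averaged depth.

```bash
cat > fit.py <<'E'
from h import *
from scipy.optimize import least_squares
def cyl(P,r,z0,z1):
    d=np.stack([np.hypot(P[:,0],P[:,1])-r,np.abs(P[:,2]-(z0+z1)/2)-(z1-z0)/2],1)
    return np.minimum(d.max(1),0)+np.linalg.norm(np.maximum(d,0),axis=1)
def frame(az,lean=np.radians(35)):
    z=np.array([np.sin(lean)*np.cos(az),np.sin(lean)*np.sin(az),np.cos(lean)])
    x=np.array([np.cos(lean)*np.cos(az),np.cos(lean)*np.sin(az),-np.sin(lean)])
    return np.stack([x,np.cross(z,x),z],1)
def res(p,P):
    Q=(P-p[:3])@frame(p[3])
    return np.min([cyl(Q,.019,-.013,.013),cyl(Q,.009,.025,.033),cyl(Q,.010,-.06,-.013)],0)
if __name__=="__main__":
    pts=[];caps=[]
    for n in("scene","top"):
        fr=[cam(n) for _ in range(4)]
        c=dict(fr[0]);z=np.stack([f["z_map"] for f in fr]);z[z==0]=np.nan
        c["z_map"]=np.nan_to_num(np.nanmedian(z,0)); W=world(c)
        c["pixels"]=np.mean([f["pixels"] for f in fr],0).astype(np.uint8)
        hsv=cv2.cvtColor(c["pixels"],cv2.COLOR_RGB2HSV).astype(int);H,S=hsv[...,0],hsv[...,1]
        near=np.linalg.norm(W-[.545,.211,.16],axis=-1)<.045
        m=near&(W[...,2]>.13)
        pts.append(W[m])
        cap=(H>=4)&(H<=20)&(S>150)&(W[...,2]>.128)&(W[...,2]<.145)&(np.linalg.norm(W[...,:2]-[.63,.21],axis=-1)<.05)
        caps.append(W[cap]);w=W[cap];print(n,len(w),"cap",np.median(w,0).round(4),((w.min(0)+w.max(0))/2).round(4))
        band=(np.linalg.norm(W[...,:2]-[.62,.21],axis=-1)<.1)&(W[...,2]>.02)&(W[...,2]<.08)
        print(" side pts",band.sum())
        if band.sum()>20:
            B=W[band];s=least_squares(lambda q:np.hypot(*(B[:,:2]-q).T)-.075,[.62,.21],loss="soft_l1",f_scale=.003);print(" tank",s.x.round(4),np.median(abs(s.fun)))
    for nm,P in(("scene",pts[0]),("top",pts[1]),("both",np.vstack(pts))):
        for a0 in (np.pi-.3,np.pi,np.pi+.3):
            s=least_squares(res,[.548,.211,.155,a0],args=(P,),loss="soft_l1",f_scale=.002)
            print(nm,len(P),s.x.round(4),np.degrees(s.x[3]).round(1),s.cost,np.median(abs(s.fun)).round(4),"pin",(s.x[:3]+.033*frame(s.x[3])[:,2]).round(4))
E
python3 fit.py
```

```text
scene 107 cap [0.6295 0.2376 0.135 ] [0.6295 0.2376 0.1335]
 side pts 553
 tank [0.6286 0.2431] 0.0009420057226580958
top 114 cap [0.6256 0.2445 0.1357] [0.6259 0.2418 0.1351]
 side pts 172
 tank [0.6279 0.2454] 0.0006172757003361021
scene 170 [0.5506 0.2164 0.1504 3.4547] 197.9 0.00011558290443694544 0.0007 pin [0.5326 0.2106 0.1774]
scene 170 [0.5506 0.2164 0.1504 3.4547] 197.9 0.00011558290443693803 0.0007 pin [0.5326 0.2106 0.1774]
scene 170 [0.5506 0.2164 0.1504 3.4621] 198.4 0.00011548213445585158 0.0007 pin [0.5327 0.2105 0.1774]
top 152 [0.5496 0.2179 0.1507 3.4871] 199.8 6.035400524282938e-05 0.0006 pin [0.5318 0.2115 0.1778]
top 152 [0.5495 0.218  0.1507 3.4863] 199.7 6.034751007399585e-05 0.0006 pin [0.5317 0.2116 0.1777]
top 152 [0.5496 0.2179 0.1507 3.4871] 199.8 6.035400524299042e-05 0.0006 pin [0.5318 0.2115 0.1778]
both 322 [0.5502 0.2168 0.1507 3.4626] 198.4 0.00019744477996577867 0.0007 pin [0.5323 0.2109 0.1778]
both 322 [0.5502 0.2168 0.1507 3.4626] 198.4 0.0001974447799657792 0.0007 pin [0.5323 0.2109 0.1778]
both 322 [0.5502 0.2168 0.1507 3.4626] 198.4 0.00019744477996981065 0.0007 pin [0.5323 0.2109 0.1778]
```

```bash
cat > plan.py <<'E'
from h import *
from scipy.spatial.transform import Rotation as Ro
az=np.radians(199);L=np.radians(35)
zo=np.array([np.sin(L)*np.cos(az),np.sin(L)*np.sin(az),np.cos(L)])
nut=np.array([.5500,.2170,.1506])
def yaw_down(a):   # tool down, y at world angle a
    y=np.array([np.cos(a),np.sin(a),0]);z=np.array([0,0,-1.]);return np.stack([np.cross(y,z),y,z],1)
lean=Ro.from_rotvec(L*np.cross([0,0,-1.],-zo)/np.linalg.norm(np.cross([0,0,-1.],-zo))).as_matrix()
def cur():
    o=ctrl.get_obs();q=o["ee_rot"];return o,Ro.from_quat(np.r_[q[1:],q[0]]).as_matrix(),np.array(o["ee_pos"])
def goto(Rt,pt):
    o,R,p=cur()
    return np.degrees(Ro.from_matrix(R.T@Rt).as_rotvec()).round(2),(1000*R.T@(pt-p)).round(1),(1000*Rt.T@(pt-p)).round(1)
E
python3 - <<'E'
from plan import *
a=.375-1.3
Rd=yaw_down(a);Rt=lean@Rd
print(zo, Rt[:,2])
o,R,p=cur()
print("yaw",goto(Rd,p)[0]," lean in tool",np.degrees(Ro.from_matrix(Rd.T@Rt).as_rotvec()).round(2))
p1=p+[0,0,.1]; pt=nut+.11*zo-.003*(-zo)
print(pt,"shift in leaned frame",(1000*Rt.T@(pt-p1)).round(1))
E
```

```text
[-0.54232718 -0.18673822  0.81915204] [ 0.54232718  0.18673822 -0.81915204]
yaw [ -0.     0.   122.21]  lean in tool [-10.82  33.29   0.  ]
[0.48871703 0.19589858 0.24316418] shift in leaned frame [-106.6  463.1  132.1]
```

Request:
arm_command --steps '[[[0, 0, 8.15, 0, 0, -10, -1], [0, 0, 8.15, 0, 0, -10, -1], [0, 0, 8.15, 0, 0, -10, -1], [0, 0, 8.15, 0, 0, -10, -1], [0, 0, 8.15, 0, 0, -10, -1], [0, 0, 8.15, 0, 0, -10, -1], [0, 0, 8.15, 0, 0, -10, -1], [0, 0, 8.15, 0, 0, -10, -1], [0, 0, 8.15, 0, 0, -10, -1], [0, 0, 8.15, 0, 0, -10, -1]]]'

```text
t: 1.5
ee_pos: [0.2307, 0.6076, 0.3279]
ee_rot: [0.0, 0.781, 0.625, -0.0]
force: [1.1, 0.3, 0.3]
gripper_width: 0.0941
finger_force: 0.0
```

Request:
arm_command --steps '[[[0, 0, 8.15, 0, 0, 0, -1], [0, 0, 8.15, 0, 0, 0, -1], [0, 0, 8.15, 0, 0, 0, -1], [0, 0, 8.15, 0, 0, 0, -1], [0, 0, 8.15, 0, 0, 0, -1], [-2.16, 6.66, 0, 0, 0, 0, -1], [-2.16, 6.66, 0, 0, 0, 0, -1], [-2.16, 6.66, 0, 0, 0, 0, -1], [-2.16, 6.66, 0, 0, 0, 0, -1], [-2.16, 6.66, 0, 0, 0, 0, -1]]]'

```text
t: 2.5
ee_pos: [0.2305, 0.6079, 0.3285]
ee_rot: [-0.004, 0.904, 0.302, 0.303]
force: [-0.5, 0.3, -0.6]
gripper_width: 0.0939
finger_force: 0.0
```

Run:
```python
from plan import *
Rt=lean@yaw_down(.375-1.3)
o,R,p=cur();print(o["t"],p,o["qpos"].round(3),goto(Rt,nut+.113*zo))
```

```text
2.5 [0.23052342 0.60790754 0.32853755] [ 1.212  0.008  1.72  -0.536  1.056  2.321] (array([ 0.01, -0.35, -0.06]), array([-107.6,  463.2,  132.4]), array([-107.3,  463.1,  133. ]))
```

Request:
arm_command --steps '[[[0, 0, 0, -7.2, 30.9, 6, -1], [0, 0, 0, -7.2, 30.9, 6, -1], [0, 0, 0, -7.2, 30.9, 6, -1], [0, 0, 0, -7.2, 30.9, 6, -1], [0, 0, 0, -7.2, 30.9, 6, -1], [0, 0, 0, -7.2, 30.9, 6, -1], [0, 0, 0, -7.2, 30.9, 6, -1], [0, 0, 0, -7.2, 30.9, 6, -1], [0, 0, 0, -7.2, 30.9, 6, -1], [0, 0, 0, -7.2, 30.9, 6, -1]]]'

```text
t: 3.5
ee_pos: [0.3872, 0.3261, 0.2939]
ee_rot: [-0.003, 0.904, 0.302, 0.301]
force: [-1.0, -0.5, -0.0]
gripper_width: 0.0941
finger_force: 0.0
```

Request:
arm_command --steps '[[[0, 0, 0, -7.1, 30.8, 6, -1], [0, 0, 0, -7.1, 30.8, 6, -1], [0, 0, 0, -7.1, 30.8, 6, -1], [0, 0, 0, -7.1, 30.8, 6, -1], [0, 0, 0, -7.1, 30.8, 6, -1], [0, 0, 0, 0, 0, 0, -1], [0, 0, 0, 0, 0, 0, -1]]]'

```text
t: 4.2
ee_pos: [0.4652, 0.1871, 0.2771]
ee_rot: [-0.003, 0.905, 0.302, 0.301]
force: [-1.0, 0.0, -0.7]
gripper_width: 0.0943
finger_force: 0.0
```

Run:
```python
from plan import *
Rt=lean@yaw_down(.375-1.3)
o,R,p=cur();print(o["t"],p,o["qpos"].round(3),o["force"],goto(Rt,nut+.113*zo),goto(Rt,nut+.003*zo))
c=cam("scene");t=cam("top")
v=np.hstack([cv2.resize(c["pixels"][110:260,240:390,::-1],(400,400)),cv2.resize(t["pixels"][70:220,150:300,::-1],(400,400))])
cv2.imwrite("pics/pre.png",v)
```

```text
4.2 [0.46515602 0.18708206 0.27709911] [ 0.08  -0.55   2.257  0.19   0.847  0.924] [-1.02215959  0.03459523 -0.66666088] (array([ 0.05,  0.01, -0.13]), array([ 1.3, -0.3, 42.2]), array([ 1.3, -0.3, 42.2])) (array([ 0.05,  0.01, -0.13]), array([  1.3,  -0.4, 152.2]), array([  1.3,  -0.3, 152.2]))
```

View pics/pre.png

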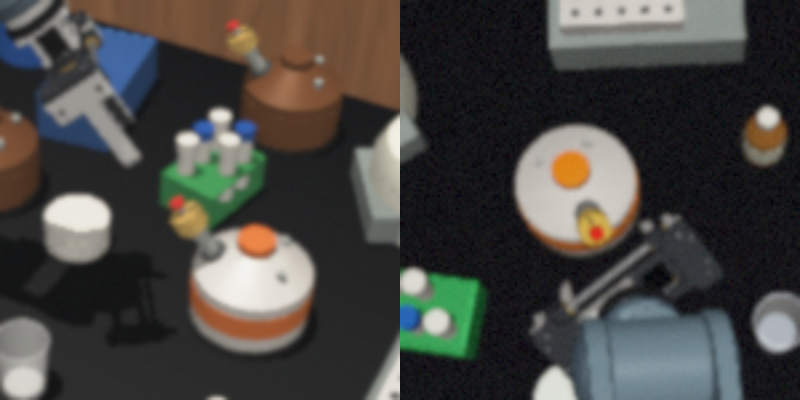

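The picture shows the gripper clear and in line, with the pin at right-crop (597,233). I'll advance along the axis.

Request:
arm_command --steps '[[[0, 0, 0, 1.3, -0.3, 12, -1], [0, 0, 0, 0, 0, 14, -1], [0, 0, 0, 0, 0, 14, -1], [0, 0, 0, 0, 0, 14, -1], [0, 0, 0, 0, 0, 14, -1], [0, 0, 0, 0, 0, 14, -1], [0, 0, 0, 0, 0, 10, -1], [0, 0, 0, 0, 0, 10, -1], [0, 0, 0, 0, 0, 0, -1]]]'

```text
t: 5.2
ee_pos: [0.5206, 0.2082, 0.1928]
ee_rot: [-0.003, 0.905, 0.303, 0.3]
force: [0.2, 0.6, 0.1]
gripper_width: 0.0941
finger_force: 0.0
```

Run:
```python
from plan import *
Rt=lean@yaw_down(.375-1.3)
o,R,p=cur();print(o["t"],o["qpos"].round(3),o["force"],goto(Rt,nut+.003*zo))
```

```text
5.2 [ 0.121 -0.251  2.208  0.216  0.597  0.904] [0.22801686 0.55316942 0.05934867] (array([-0.09,  0.09,  0.  ]), array([ 0.6,  1.6, 49.2]), array([ 0.5,  1.5, 49.2]))
```

Request:
arm_command --steps '[[[0, 0, 0, 0.5, 1, 10, -1], [0, 0, 0, 0, 0, 10, -1], [0, 0, 0, 0, 0, 10, -1], [0, 0, 0, 0, 0, 10, -1], [0, 0, 0, 0, 0, 9, -1], [0, 0, 0, 0, 0, 0, -1], [0, 0, 0, 0, 0, 0, -1]]]'

```text
t: 5.9
ee_pos: [0.5485, 0.2162, 0.1542]
ee_rot: [-0.003, 0.905, 0.302, 0.3]
force: [-0.4, 0.1, 0.6]
gripper_width: 0.0941
finger_force: 0.0
```

Run:
```python
from plan import *
Rt=lean@yaw_down(.375-1.3)
for _ in range(2):
    t=cam("top");o,R,p=cur();print(o["t"],o["qpos"].round(3),o["force"],goto(Rt,nut+.003*zo))
c=cam("scene")
v=np.hstack([cv2.resize(c["pixels"][150:250,270:370,::-1],(400,400)),cv2.resize(t["pixels"][95:195,175:275,::-1],(400,400))])
cv2.imwrite("pics/at.png",v)
```

```text
5.95 [ 0.132 -0.106  2.164  0.242  0.493  0.879] [ 0.65955295 -0.23015222 -0.52484253] (array([ 0.01, -0.01, -0.04]), array([-0.8, -0.6,  1.2]), array([-0.8, -0.6,  1.2]))
6.0 [ 0.132 -0.106  2.164  0.242  0.493  0.879] [ 0.23927147  0.2184396  -0.54705634] (array([ 0.02, -0.03, -0.04]), array([-1. , -0.7,  1.3]), array([-1. , -0.7,  1.3]))
```

View pics/at.png

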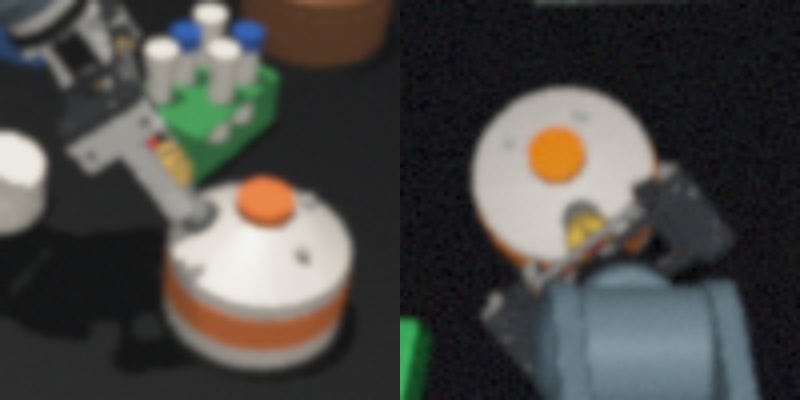

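The nut sits between the fingers, at left crop (172,160). Closing now.

Request:
arm_command --steps '[[[0, 0, 0, -0.7, -0.5, 0.5, 1], [0, 0, 0, 0, 0, 0, 1], [0, 0, 0, 0, 0, 0, 1], [0, 0, 0, 0, 0, 0, 1], [0, 0, 0, 0, 0, 0, 1], [0, 0, 0, 0, 0, 0, 1], [0, 0, 0, 0, 0, 0, 1], [0, 0, 0, 0, 0, 0, 1]]]'

```text
t: 6.85
ee_pos: [0.5472, 0.2171, 0.1532]
ee_rot: [-0.004, 0.905, 0.302, 0.3]
force: [-2.7, 5.6, 1.4]
gripper_width: 0.0376
finger_force: 30.0
```

Run:
```python
from plan import *
Rt=lean@yaw_down(.375-1.3)
o,R,p=cur();print(o["t"],o["qpos"].round(3),o["force"],R.T@o["force"],R.T@o["wrist_torque"],o["gripper_width"],o["finger_force"],goto(Rt,nut+.003*zo))
```

```text
6.85 [ 0.134 -0.105  2.166  0.245  0.493  0.879] [-2.73665344  5.60251286  1.41104203] [ 2.07519154 -5.83637973 -1.580732  ] [ 1.14513516 -0.00681363  0.07035315] 0.03757712759042362 30.00010907649994 (array([-0.14,  0.04, -0.11]), array([0.3, 1.1, 0.6]), array([0.3, 1.1, 0.6]))
```

Request:
arm_command --steps '[[[0, 0, 0, 0, -1, 0, 1], [0, 0, -5, 0, 0, -0.2, 1], [0, 0, -5, 0, 0, -0.2, 1], [0, 0, -5, 0, 0, -0.2, 1], [0, 0, -5, 0, 0, -0.2, 1], [0, 0, -5, 0, 0, -0.2, 1], [0, 0, -5, 0, 0, -0.2, 1]]]'

```text
t: 7.55
ee_pos: [0.5462, 0.2174, 0.154]
ee_rot: [0.075, 0.795, 0.528, 0.291]
force: [-2.8, 3.2, -0.0]
gripper_width: 0.037
finger_force: 30.0
```

```bash
cat > st.py <<'E'
from plan import *
o,R,p=cur();print(o["t"],o["qpos"].round(3),"F",(R.T@o["force"]).round(1),"T",(R.T@o["wrist_torque"]).round(2),o["gripper_width"],o["finger_force"],"axis off in tool mm",(1000*R.T@(nut-p)).round(1),"z err deg",np.degrees(R.T@np.cross(R[:,2],-zo)).round(2))
E
python3 st.py
```

```text
7.55 [ 0.135 -0.109  2.168  0.241  0.494  0.356] F [ 2.  -3.6 -0.9] T [0.78 0.26 0.03] 0.037010877910249186 30.000534653663635 axis off in tool mm [-0.6  1.7  4.8] z err deg [-0.09 -0.02 -0.  ]
```

Request:
arm_command --steps '[[[0, 0, -6, 0, -0.5, -0.24, 1], [0, 0, -6, 0, 0, -0.24, 1], [0, 0, -6, 0, 0, -0.24, 1], [0, 0, -6, 0, 0, -0.24, 1], [0, 0, -6, 0, 0, -0.24, 1], [0, 0, -6, 0, 0, -0.24, 1], [0, 0, -6, 0, 0, -0.24, 1], [0, 0, -6, 0, 0, -0.24, 1], [0, 0, -6, 0, 0, -0.24, 1], [0, 0, -6, 0, 0, -0.24, 1]]]'

```text
t: 8.55
ee_pos: [0.5442, 0.2171, 0.1555]
ee_rot: [0.21, 0.424, 0.855, 0.214]
force: [-4.1, 1.5, 1.3]
gripper_width: 0.0374
finger_force: 30.0
```

```bash
python3 st.py
```

```text
8.55 [ 0.135 -0.117  2.171  0.238  0.499 -0.689] F [ 3.3 -1.1 -3. ] T [0.24 0.76 0.05] 0.03744371324405431 30.00038892030716 axis off in tool mm [-2.4  0.9  7.1] z err deg [-0.07 -0.11 -0.  ]
```

Request:
arm_command --steps '[[[0, 0, -6, -0.5, 0, -0.3, 1], [0, 0, -6, -0.5, 0, -0.3, 1], [0, 0, -6, -0.5, 0, -0.3, 1], [0, 0, -6, 0, 0, -0.24, 1], [0, 0, -6, 0, 0, -0.24, 1], [0, 0, -6, 0, 0, -0.24, 1], [0, 0, -6, 0, 0, -0.24, 1], [0, 0, -6, 0, 0, -0.24, 1]]]'

```text
t: 9.35
ee_pos: [0.5431, 0.2159, 0.1568]
ee_rot: [0.278, 0.04, 0.954, 0.11]
force: [-6.5, 4.1, 0.7]
gripper_width: 0.0372
finger_force: 30.0
```

```bash
python3 st.py
```

```text
9.35 [ 0.132 -0.122  2.173  0.241  0.506 -1.531] F [ 5.7  4.1 -3.3] T [-0.77  1.07  0.07] 0.037187212949645096 30.000781416893005 axis off in tool mm [-2.5 -0.3  9. ] z err deg [ 0.05 -0.28 -0.  ]
```

Request:
arm_command --steps '[[[0, 0, -4, 0, 0.3, -0.16, 1], [0, 0, -4, 0, 0.3, -0.16, 1], [0, 0, -4, 0, 0, -0.16, 1], [0, 0, 0, 0, 0, 0, 1]]]'

```text
t: 9.75
ee_pos: [0.5429, 0.2159, 0.1571]
ee_rot: [0.287, -0.059, 0.953, 0.081]
force: [-5.1, 0.9, 0.9]
gripper_width: 0.0374
finger_force: 30.0
```

```bash
python3 st.py
```

```text
9.75 [ 0.133 -0.123  2.173  0.238  0.507 -1.735] F [ 3.7  1.8 -3.3] T [-0.57  1.02 -0.08] 0.03743840736092321 30.000353157520294 axis off in tool mm [-2.4 -0.8  9.4] z err deg [ 0.05 -0.27  0.  ]
```

Request:
arm_command --steps '[[[0, 0, 0, 0, 0, 0, -1], [0, 0, 0, 0, 0, 0, -1], [0, 0, 0, 0, 0, 0, -1], [0, 0, 0, 0, 0, 0, -1], [0, 0, 0, 0, 0, 0, -1], [0, 0, 0, 0, 0, 0, -1], [0, 0, 0, 0, 0, -8, -1], [0, 0, 0, 0, 0, -15, -1], [0, 0, 0, 0, 0, -15, -1], [0, 0, 0, 0, 0, -15, -1]]]'

```text
t: 10.75
ee_pos: [0.5154, 0.2056, 0.203]
ee_rot: [0.29, -0.058, 0.952, 0.08]
force: [0.1, 0.0, 0.4]
gripper_width: 0.0934
finger_force: 0.0
```

Request:
arm_command --steps '[[[0, 0, 0, 0, 0, -20, -1], [0, 0, 0, 0, 0, -20, -1], [0, 0, 0, 0, 0, -20, -1], [0, 0, 0, 0, 0, -20, -1], [0, 0, 0, 0, 0, -15, 1], [0, 0, 0, 0, 0, 0, 1], [0, 0, 0, 0, 0, 0, 1], [0, 0, 0, 0, 0, 0, 1], [0, 0, 0, 0, 0, 0, 1], [0, 0, 0, 0, 0, 0, 1]]]'

```text
t: 11.75
ee_pos: [0.4643, 0.188, 0.2791]
ee_rot: [0.289, -0.058, 0.952, 0.08]
force: [1.0, 0.0, 0.6]
gripper_width: 0.0495
finger_force: 0.0
```

```bash
python3 st.py
cat > fit2.py <<'E'
from fit import *
from plan import zo,nut
M=frame(np.radians(199))
for n in("scene","top"):
    fr=[cam(n) for _ in range(4)]
    c=dict(fr[0]);z=np.stack([f["z_map"] for f in fr]);z[z==0]=np.nan
    c["z_map"]=np.nan_to_num(np.nanmedian(z,0)); W=world(c)
    P=W[(np.linalg.norm(W-nut,axis=-1)<.05)&(W[...,2]>.13)]
    f=lambda p:np.min([cyl((P-p[:3])@M-[0,0,p[3]],.019,-.013,.013),cyl((P-p[:3])@M,.009,.025,.033),cyl((P-p[:3])@M,.010,-.06,-.0)],0)
    s=least_squares(f,[*nut,.005],loss="soft_l1",f_scale=.002)
    print(n,len(P),s.x.round(4),np.median(abs(s.fun)).round(4),"pin",(s.x[:3]+.033*M[:,2]).round(4))
    cv2.imwrite(f"pics/after_{n}.png",cv2.resize(c["pixels"][90:250,180:380,::-1],(500,400)))
E
python3 fit2.py
python3 -c "
import cv2,numpy as np
cv2.imwrite('pics/after.png',cv2.resize(np.hstack([cv2.imread('pics/after_%s.png'%n) for n in('scene','top')]),(800,320)))"
```

```text
11.75 [ 0.083 -0.552  2.254  0.189  0.853 -1.691] F [-1.1 -0.1  0.1] T [ 0.06  0.25 -0.06] 0.04947614298088437 0.0 axis off in tool mm [ -0.8  -0.4 157.1] z err deg [-0.   -0.08  0.  ]
scene 172 [0.551  0.2164 0.1501 0.0067] 0.0006 pin [0.5331 0.2102 0.1771]
top 158 [0.5489 0.218  0.1505 0.0063] 0.0006 pin [0.531  0.2118 0.1776]
```

View pics/after.png

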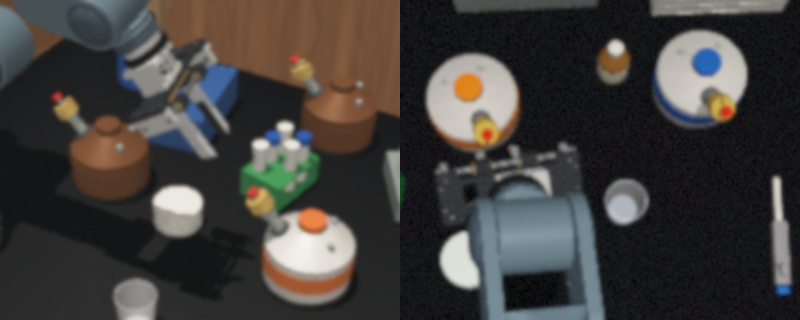

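The nut has climbed about 6.5 mm, so it is unscrewed past 2.6 rad, and the pin is up at left crop (253,193). Next I'll press it with closed fingertips.

Request:
arm_command --steps '[[[0, 0, 0, -0.8, -0.4, 0, 1], [0, 0, 0, 0, 0, 10, 1], [0, 0, 0, 0, 0, 15, 1], [0, 0, 0, 0, 0, 15, 1], [0, 0, 0, 0, 0, 15, 1], [0, 0, 0, 0, 0, 15, 1], [0, 0, 0, 0, 0, 15, 1], [0, 0, 0, 0, 0, 8, 1], [0, 0, 0, 0, 0, 0, 1], [0, 0, 0, 0, 0, 0, 1]]]'

```text
t: 13.15
ee_pos: [0.5156, 0.205, 0.2042]
ee_rot: [0.29, -0.058, 0.952, 0.08]
force: [0.1, -0.1, -0.1]
gripper_width: 0.0003
finger_force: 0.0
```

```bash
python3 st.py; python3 st.py
```

```text
13.15 [ 0.115 -0.287  2.214  0.212  0.625 -1.712] F [ 0.  -0.1  0.1] T [0.02 0.26 0.05] 0.0003187628245533161 0.0 axis off in tool mm [ 0.9 -0.1 64.8] z err deg [ 0.  0. -0.]
13.15 [ 0.115 -0.287  2.214  0.212  0.625 -1.712] F [ 0.  -0.1  0.1] T [0.02 0.26 0.05] 0.0003187628245533161 0.0 axis off in tool mm [ 0.9 -0.1 64.8] z err deg [ 0.  0. -0.]
```

~9.8 mm to contact.

Request:
arm_command --steps '[[[0, 0, 0, 0.9, 0, 4, 1], [0, 0, 0, 0, 0, 3, 1], [0, 0, 0, 0, 0, 2, 1], [0, 0, 0, 0, 0, 1, 1], [0, 0, 0, 0, 0, 1, 1]]]'

```text
t: 13.65
ee_pos: [0.5208, 0.207, 0.1949]
ee_rot: [0.29, -0.058, 0.952, 0.08]
force: [-3.7, -1.5, 3.7]
gripper_width: 0.0001
finger_force: 2.7
```

```bash
python3 st.py
```

```text
13.65 [ 0.119 -0.256  2.208  0.216  0.599 -1.716] F [ 1.1 -0.5 -5.3] T [0.11 0.5  0.03] 0.00013509450999035799 2.747216953430325 axis off in tool mm [ 0.2 -0.1 54. ] z err deg [-0.    0.02 -0.  ]
```

Request:
arm_command --steps '[[[0, 0, 0, 0, 0, 1, 1], [0, 0, 0, 0, 0, 1, 1], [0, 0, 0, 0, 0, 1, 1]]]'

```text
t: 13.95
ee_pos: [0.5224, 0.2075, 0.1928]
ee_rot: [0.29, -0.058, 0.952, 0.08]
force: [-19.7, -7.9, 18.8]
gripper_width: 0.0003
finger_force: 13.7
```

```bash
python3 st.py
```

```text
13.95 [ 0.12  -0.247  2.206  0.217  0.594 -1.717] F [  6.2  -2.4 -27.5] T [ 0.55  1.6  -0.01] 0.0002908733558643318 13.697806410491467 axis off in tool mm [ 0.3 -0.1 51.3] z err deg [-0.   -0.01  0.  ]
```

It's at the stop: the force rose to 27 N, and the spring alone gives 8 N. I'll ease off slightly and hold.

Request:
arm_command --steps '[[[0, 0, 0, 0, 0, -0.3, 1], [0, 0, 0, 0, 0, 0, 1], [0, 0, 0, 0, 0, 0, 1], [0, 0, 0, 0, 0, 0, 1], [0, 0, 0, 0, 0, 0, 1], [0, 0, 0, 0, 0, 0, 1], [0, 0, 0, 0, 0, 0, 1], [0, 0, 0, 0, 0, 0, 1], [0, 0, 0, 0, 0, 0, 1], [0, 0, 0, 0, 0, 0, 1]]]'

```text
t: 14.95
ee_pos: [0.5222, 0.2075, 0.1929]
ee_rot: [0.29, -0.058, 0.952, 0.08]
force: [-7.8, -4.4, 7.5]
gripper_width: 0.0005
finger_force: 5.9
```

```bash
python3 st.py
python3 - <<'E'
from fit import *
from plan import zo,nut
M=frame(np.radians(199))
for n in("scene",):
    c=cam(n);W=world(c)
    Q=(W-nut)@M
    m=(np.hypot(Q[...,0],Q[...,1])<.022)&(abs(Q[...,2])<.045)
    px=c["pixels"];hsv=cv2.cvtColor(px,cv2.COLOR_RGB2HSV).astype(int)
    red=m&((hsv[...,0]<6)|(hsv[...,0]>172))&(hsv[...,1]>130)
    print(red.sum(),np.sort(Q[red][:,2]).round(4)[-12:])
    cv2.imwrite("pics/press.png",cv2.resize(px[150:220,270:340,::-1],(560,560),interpolation=cv2.INTER_CUBIC))
E
```

```text
14.95 [ 0.12  -0.248  2.206  0.217  0.594 -1.717] F [  2.5  -2.2 -11.2] T [0.15 0.87 0.05] 0.0005488105794131505 5.860240012407303 axis off in tool mm [ 0.2 -0.1 51.5] z err deg [-0.    0.01  0.  ]
5 [0.0248 0.0256 0.0258 0.0269 0.0287]
```

View pics/press.png

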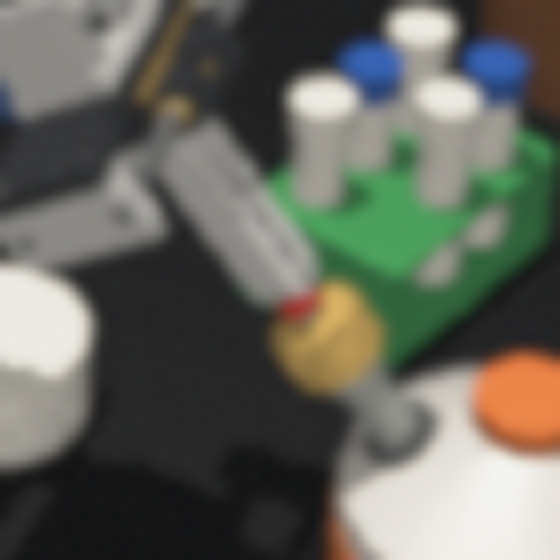

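The fingertips are on the red pin head at (298,303). The force is 11 N, still above the 8 N spring, so the pin is at its stop. I'll hold it a little firmer, then retreat.

Request:
arm_command --steps '[[[0, 0, 0, 0, 0, 0.2, 1], [0, 0, 0, 0, 0, 0, 1], [0, 0, 0, 0, 0, 0, 1], [0, 0, 0, 0, 0, 0, 1], [0, 0, 0, 0, 0, 0, 1], [0, 0, 0, 0, 0, 0, 1], [0, 0, 0, 0, 0, 0, 1], [0, 0, 0, 0, 0, 0, 1]]]'

```text
t: 15.8
ee_pos: [0.5222, 0.2075, 0.1929]
ee_rot: [0.29, -0.058, 0.952, 0.08]
force: [-10.4, -5.1, 10.5]
gripper_width: 0.0005
finger_force: 7.4
```

Request:
arm_command --steps '[[[0, 0, 0, 0, 0, -2, 1], [0, 0, 0, 0, 0, -3, 1], [0, 0, 0, 0, 0, -5, 1], [0, 0, 0, 0, 0, -15, 1], [0, 0, 0, 0, 0, -20, 1], [0, 0, 0, 0, 0, -20, 1], [0, 0, 0, 0, 0, -20, 1], [0, 0, 0, 0, 0, -20, 1], [0, 0, 0, 0, 0, 0, 1], [0, 0, 0, 0, 0, 0, 1]]]'

```text
t: 16.8
ee_pos: [0.4655, 0.1879, 0.2781]
ee_rot: [0.29, -0.058, 0.952, 0.08]
force: [0.3, -0.3, -1.0]
gripper_width: 0.0003
finger_force: 0.0
```

```bash
python3 st.py; python3 fit2.py
```

```text
16.8 [ 0.082 -0.549  2.255  0.19   0.848 -1.693] F [ 0.3 -0.5  0.9] T [0.04 0.32 0.03] 0.00032035424781293805 0.0 axis off in tool mm [0.000e+00 1.000e-01 1.557e+02] z err deg [-0.01  0.04 -0.  ]
scene 174 [0.5508 0.2165 0.1499 0.0064] 0.0007 pin [0.5329 0.2104 0.1769]
top 150 [0.5496 0.218  0.1509 0.0062] 0.0006 pin [0.5317 0.2118 0.178 ]
```

The pin is back out, the nut is still about 6.3 mm up, and the arm is clear. Handing in.

```bash
python3 -c "
from workcell import ctrl
print(ctrl.job_done())"
```

```text
the job is handed in; nothing more can be done
None
```

I unscrewed the orange tank's nut about 2.6 rad and left it there, then pressed the pin to its stop for nearly 2 s. It sprang back out, the arm didn't go near the blue valve or touch the other items, and the job was handed in at about 17 s (no verdict came back).

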